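Load the sprung paper-roll spindle at the food stall

TASK

Load the paper roll into its holder: pick up the spring-loaded spindle with the roll on it, press one end into an end cup to shorten it, bring the other end in line with the opposite cup and let it out until the spindle is held level between both cups, then let go. Either way round is fine. Be gentle: the spring alone resists with some 18 N, so never press the spindle on the holder with more than 27 N, and leave everything else on the table where it is.

Things in the scene. Friction and masses are not known exactly. Their poses are not given: they have to be found in the camera images.
- spindle: Loose sprung spindle with paper roll, 170-270 g, 190 mm long. Origin mid roll on its axis, which is its y axis. White roll 44 mm diameter, y -30 to +30 mm: grip it across. 48 mm square grey plates 4 mm thick close its ends (outer faces y +-34), so it lies without rolling, axis 24 mm above the table. +y end rigid, -y end sprung; both end at |y| = 95 mm.
- fixed_nose (a point): End point of the spindle's rigid +y end, on its axis, 95 mm from the spindle's origin. White tube 20 mm in diameter from the roll to y = 80 mm, then a tip 14 mm in diameter whose nose tapers to 8 mm over the last 3 mm.
- plunger_mouth (a point): On the spindle axis at y = -57 mm, where the white 20 mm tube ends and the steel plunger (14 mm diameter, nose tapered like the other tip) comes out; free, it sticks out 38 mm. It slides in by up to 20 mm: 4 N to start, 0.7 N more per mm (13 N at 13 mm, 18 N at 20 mm), then solid, and the force rises abruptly.
- holder: Fixed roll holder. Origin under the middle of its dark steel bed, 100 (x) x 310 (y) x 12 mm. On the bed a bright steel U-frame is clamped (it cannot be pushed along): two upright plates 56 mm wide, 8 mm thick, tops 123 mm above the table, each with a round grey cup on its inner face. The spindle must not press on holder or frame with more than 27 N.
- cup_axis (a point): Point above the bed's middle, 100 mm above the table, on the line through both cups; its y is along that line. The frame's middle lies up to 24 mm either way from this point along y, clamped anywhere: this pose does not tell; see or feel it. Cup floor to cup floor 186 mm, rim to rim 168 mm: seated, the spring is in 4 mm; to pass a rim it must be in by 13 mm or more.
- bed_end (a point): Middle of the bed's top edge at its +y end, 155 mm from the bed's middle. Both cups are alike: 9 mm deep, bore 20 mm in diameter for the inner 5 mm, flaring over the outer 4 mm to 28 mm at the mouth, 36 mm across outside at the rim. They take either end of the spindle.
- bowl: Bystander: white plastic bowl, 110 mm across, 50 mm high; origin at the centre of its underside. Leave it alone.
- jar: Bystander: amber glass jar with steel cap, 56 mm across, 75 mm high; origin at the centre of its underside. Leave it alone.
- squeeze_a: Bystander: white squeeze bottle, 60 mm across, 160 mm high; origin at the centre of its underside. Leave it alone.
- squeeze_b: Bystander: yellow squeeze bottle, 60 mm across, 150 mm high; origin at the centre of its underside. Leave it alone.
- tongs: Bystander: steel serving tongs lying flat, about 240 mm long, 20 mm high; origin at the centre of its underside. Leave it alone.
- cup: Bystander: paper-coloured open cup, 80 mm across, 90 mm high; origin at the centre of its underside. Leave it alone.
Not all that is in view belongs to the job. Leave any blue or red look-alike of the spindle alone.

How it is judged:
By the outcome, as a careful person would: the job done as asked, in the order asked, and still so for the second after the job is handed in, with the robot touching nothing.
It also fails if it takes over 70 s, if anything falls off the work surface, if the arm or the gripper's body presses on something with over 40 N, if the wrist force passes 120 N, or if a joint passes its speed limit or range.

ROBOT

A 6-joint arm with a two-finger parallel gripper is mounted at the origin on the work surface. World frame = base frame: x ahead of the robot, y to its left, z up, the work surface at z = 0. Lengths are in mm, angles in rad, forces in N, time in s.
With the tool pointing down it reaches from about 275 to 750 mm from the base axis. Payload 10.2 kg.
Tool frame: the origin (TCP) lies between the finger pads; the fingertips stand 17 mm ahead of it and the grasp point (between the pads) lies 2 mm behind it (tips_ahead is the distance from the TCP to the fingertips, in mm); z points along the fingers, y is the line along which they close (so a half turn about z gives the same grasp; the last joint's range is limited). The gripper opens to 85 mm and grips with 20 to 120 N. Pads are 22 mm wide; open, the fingers measure 114 mm over their backs; the gripper's body (76 mm by 85 mm) begins 54 mm behind the grasp point. The pads swing forward as they close: fully open they stand 13 mm farther back than shut.
Start: joints at [-0.223, 0.313, 1.498, -0, 1.331, -0.223], TCP at [525.006, -0.014, 248.294] pointing down, gripper open.
Joint ranges: [-2.94, 2.94], [-0.97, 2.17], [0.19, 2.56], [-1.23, 4.37], [0.02, 3.11], [-2.88, 2.88]. Speed limits (rad/s): [2.39, 2.39, 3.01, 3.14, 3.14, 3.14].

INTERFACE

Orientations are given as a unit quaternion [w, x, y, z].
In Python, from rig import sense, capture, finish_job, boxes_of, tips_ahead gives the robot as it stands.
- The arm moves only by the tool drive_tool, never from a script. Its argument "commands" is text: rows parted by semicolons, each of 7 numbers parted by spaces: the shift along the world's x, y, z in units of 0.1 m (1.0 is 0.1 m), then the turn, a rotation vector about the world's x, y, z in units of pi/4 rad (1.0 is pi/4 rad), then the opening in per cent of the stroke, from 0 (shut) to 100 (fully open). A call has 1 to 20 rows; each row shifts and turns the commanded pose from where the row before left it; what a row does not reach is not made up. A row lasts 1/12 s, in which the tool goes at most 41.7 mm and 7.16 degrees, less where a joint would pass 70% of its speed; a pose out of reach is approached as far as the arm can. A call with a number of a shift or a turn outside -1 to 1 is refused whole. A call with a gripper value outside its range is refused whole. The fingers move at their own pace and stop on an object; "force" is the grip in N (left out, the last holds). Time passes only in rows, so rows that do not move let the fingers close. It gives the time, the measured TCP pose, the force, the opening and the grip force at its end, in the units of the state.
- sense(): the state, without advancing time (a new reading comes with each control period).
- capture(name): name is "scene" or "side" or "wrist"; returns a dict with "pixels" (400x640x3 uint8, blue, green, red), "fov_y" (degrees; the focal length in pixels is half the picture's height over the tangent of half this angle, whatever the lens; pixels are square), "cx", "cy" (the principal point, pixels), "k1" (the pictures are not rectified: a ray, as slopes to the right and down, at radius r is drawn at 1 + k1 r^2 times it, then the intrinsics apply), "position" and "attitude" of the camera in the world; the wrist camera has in their place "tool_from_camera" (4x4, takes a point from camera to tool coordinates, whose origin is the TCP and whose axes are the flange's). Camera axes: x right, y down, z forward; pixel columns grow to the right and rows downward; lengths in mm; the calibration is good to about 2 mm. A picture is of the moment at which its call begins: read the wrist's pose just before it. There is no depth.
- finish_job(): hands the job in; it is judged then, once.
Trained networks look in a picture, given as the dict that the camera call returned (one of the last four; its "shot" number tells which), for a name from the list of things; names that differ only in an ending like _2 or _b are one class to them, and where a whole thing is asked for, a point or a joint stands for the part that bears it (a point fixed in the world has none). Each returns a list of dicts, best first, with "confidence" (0 to 1); they miss things now and then, are a little off and sometimes report something else, mostly with a low value. They report only what shows in the picture. A call takes as long as a camera call. They do not tell look-alikes from the thing itself.
- boxes_of(picture, name): "position" ([column, row] in pixels, amid what is visible of it).
The state is a dict: "time_s": time; "joints": joint angles; "dq": joint speeds; "tau": joint torques, N m; "eef_pos": TCP position; "ee_rot": TCP orientation; "force": force on the tool from outside, world axes, zero at the start; "wrist_torque": the same for the moment, N m; "grip_width": opening from 0.0 (shut) to 1.0 (fully open); "grip_force": force on a finger pad.
Only numpy, scipy, OpenCV 4.12 (cv2) and the standard library are available. Lean on these libraries where they do the work, as an engineer would, in place of code of your own. Each camera call takes 0.05 s, during which the arm holds its last target. There are 200 camera calls.

## Working session

There is one attempt and no reset: what is moved stays moved. The work goes in short steps, Python scripts to look and compute and a tool call to move; the robot and the scene stay as the last step left them, time stands still between calls to the robot, and variables do not carry over. Pictures are saved under pics/ and viewed, at most 10 in all, crops included, and the job is handed in when it is done.

Besides the shell and the picture viewer there is one more tool, called after ">>>" in YAML: its name, and indented under it one key for each argument. drive_tool: Moves the arm, as the interface text tells. Shifts and turns lie within -1 to 1; 1 stands for 0.1 m of shift or pi/4 rad of turn. Its arguments: {"type":"object","properties":{"commands":{"type":"string"},"force":{"type":"number"}},"required":["commands"]}

```bash
ls; mkdir -p pics; cat > h.py <<'E'
import numpy as np, cv2
from scipy.spatial.transform import Rotation as R
from rig import sense, capture, finish_job, boxes_of, tips_ahead
def cam(p, st=None):
    f=200/np.tan(np.radians(p["fov_y"]/2))
    if "tool_from_camera" in p:
        st=st or sense(); T=np.array(p["tool_from_camera"]); w,x,y,z=st["ee_rot"]
        Rt=R.from_quat([x,y,z,w]).as_matrix()
        return f,Rt@T[:3,:3],Rt@T[:3,3]+np.array(st["eef_pos"])
    a=np.array(p["attitude"],float)
    Rm=a if a.shape==(3,3) else R.from_quat([a[1],a[2],a[3],a[0]]).as_matrix()
    return f,Rm,np.array(p["position"],float)
def ray(p,uv,st=None):
    f,Rm,c=cam(p,st)
    K=np.array([[f,0,p["cx"]],[0,f,p["cy"]],[0,0,1]])
    q=cv2.undistortPoints(np.array([[uv]],float),K,np.array([p["k1"],0,0,0.]))[0,0]
    d=Rm@np.array([q[0],q[1],1]); return c,d/np.linalg.norm(d)
def onz(p,uv,z,st=None):
    c,d=ray(p,uv,st); return c+d*(z-c[2])/d[2]
def proj(p,X,st=None):
    f,Rm,c=cam(p,st); v=Rm.T@(np.array(X,float)-c); s=v[:2]/v[2]; s=s*(1+p["k1"]*(s@s))
    return s*f+[p["cx"],p["cy"]]
def tri(rs):
    A=0;b=0
    for c,d in rs:
        P=np.eye(3)-np.outer(d,d);A=A+P;b=b+P@c
    return np.linalg.solve(A,b)
E
python3 - <<'E'
from h import *
np.set_printoptions(precision=1,suppress=True)
s=sense();print(s);print(tips_ahead)
for n in("scene","side","wrist"):
    p=capture(n);cv2.imwrite(f"pics/{n}0.png",p["pixels"]);print(n,{k:v for k,v in p.items() if k!="pixels"})
    for o,z in(("spindle",24),("fixed_nose",24),("plunger_mouth",24),("holder",60),("cup_axis",100),("bed_end",12),("bowl",25),("jar",40),("squeeze_a",80),("tongs",10),("cup",45)):
        for b in boxes_of(p,o)[:3]: print(o,b["position"],round(b["confidence"],2),onz(p,b["position"],z,s)[:2])
E
```

```text
pics
{'time_s': 0.0, 'joints': array([-0.2,  0.3,  1.5,  0. ,  1.3, -0.2]), 'dq': array([ 0., -0., -0.,  0., -0., -0.]), 'tau': array([ -0. , -41.2, -26. ,  -0. ,   0. ,  -0. ]), 'eef_pos': array([524.7,   0. , 247.7]), 'ee_rot': array([-0. ,  0.7,  0.7, -0. ]), 'force': array([-0.1,  0.3, -0.1]), 'wrist_torque': array([ 0., -0.,  0.]), 'grip_force': 0.0, 'grip_width': 0.9994744827010468}
17.0
scene {'fov_y': 51.37651342423047, 'cx': 317.67796967405417, 'cy': 201.08750086517924, 'k1': -0.06308990845870092, 'position': array([1523.2, -202.7,  926.6]), 'attitude': array([-0.3,  0.7,  0.6, -0.3]), 'shot': 1}
spindle [264.3, 242.8] 0.79 [ 581.  -236.4]
spindle [237.8, 167.6] 0.7 [ 150.1 -328.5]
spindle [279.6, 197.1] 0.66 [ 354.5 -176.8]
fixed_nose [212.5, 207.6] 0.84 [ 389.2 -408.5]
fixed_nose [241.6, 170.7] 0.78 [ 173.3 -313.4]
fixed_nose [279.4, 196.1] 0.76 [ 348.6 -177.2]
plunger_mouth [263.4, 236.0] 0.77 [ 549.8 -238.5]
plunger_mouth [214.1, 206.2] 0.76 [ 382.  -403.6]
plunger_mouth [236.6, 170.7] 0.74 [ 171.3 -332.5]
holder [381.5, 235.7] 0.72 [626.2 121. ]
cup_axis [379.2, 238.7] 
[... 1674 characters left out ...]
 -0. ,   -1. ,   -0.3,   68.4],
       [   1. ,   -0. ,    0. ,   -0.2],
       [  -0. ,   -0.3,    1. , -126. ],
       [   0. ,    0. ,    0. ,    1. ]]), 'shot': 3}
spindle [370.8, 340.3] 0.73 [ 591.3 -212.6]
spindle [149.3, 269.9] 0.63 [ 324.7 -114.4]
fixed_nose [374.3, 337.9] 0.97 [ 595.6 -209. ]
fixed_nose [147.8, 272.0] 0.62 [ 322.5 -117.1]
plunger_mouth [147.7, 271.1] 0.91 [ 322.5 -116. ]
plunger_mouth [369.7, 338.1] 0.83 [ 589.8 -209.3]
plunger_mouth [370.7, 92.0] 0.29 [578.3  85.1]
holder [373.3, 88.8] 0.59 [575.   86.2]
bed_end [371.9, 91.8] 0.89 [581.4  85.9]
jar [181.5, 130.8] 0.64 [388.1  47.9]
squeeze_a [578.7, 39.8] 0.73 [741.5 124.9]
tongs [531.6, 289.2] 0.84 [ 793.8 -149.3]
```

```bash
python3 - <<'E'
import cv2,numpy as np
a=[cv2.imread(f"pics/{n}0.png") for n in("scene","side","wrist")]
s=cv2.resize(a[0][120:340,140:500],None,fx=2.2,fy=2.2);cv2.imwrite("pics/s1.png",s)
t=cv2.resize(a[1][100:370,180:500],None,fx=2.2,fy=2.2);cv2.imwrite("pics/s2.png",t)
E
```

```text
(no output)
```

View pics/s1.png

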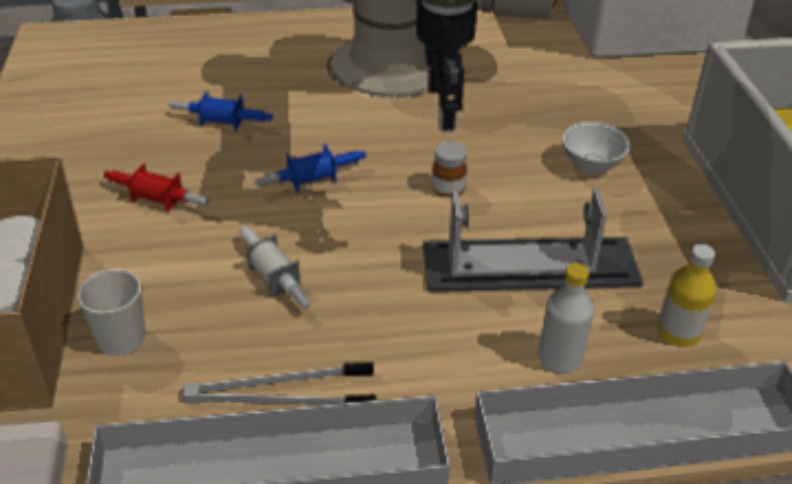

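View pics/s2.png

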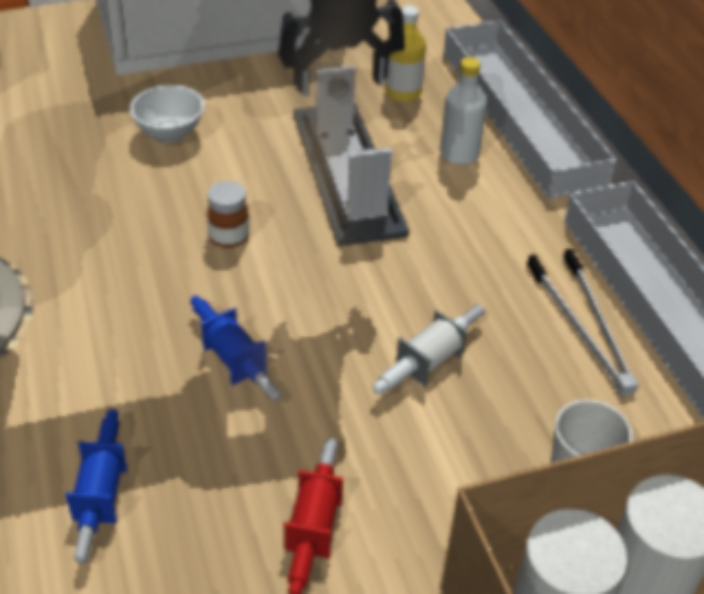

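View pics/wrist0.png

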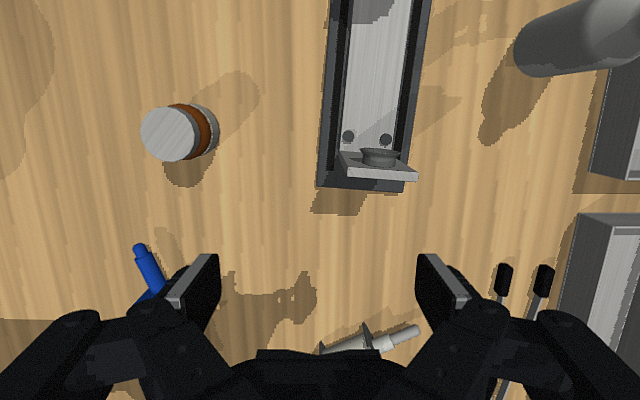

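White spindle found, nearly at scene crop (245,233)–(303,300) and side crop (382,386)–(483,312), thin steel end at +x. The holder stands about along y, and its near plate shows in the wrist picture at (380,160).

```bash
python3 - <<'E'
from h import *
np.set_printoptions(precision=1,suppress=True)
a=capture("scene");b=capture("side");w=capture("wrist");st=sense()
S=lambda u,v:(140+u/2.2,120+v/2.2)
T=lambda u,v:(180+u/2.2,100+v/2.2)
for n,x,y in(("A",(245,233),(382,386)),("B",(303,300),(483,312))):
    print(n,onz(a,S(*x),24),onz(b,T(*y),24),tri([ray(a,S(*x)),ray(b,T(*y))]))
print("wrist plunger tip",onz(w,(418,329),24,st))
print("bed corners near -y",onz(w,(317,186),12,st),onz(w,(404,191),12,st), "left edge top",onz(w,(331,0),12,st),"right edge",onz(w,(429,0),12,st))
print("plate -y top corners",onz(w,(346,181),123,st),onz(w,(418,181),123,st),onz(w,(337,160),123,st))
# bed corners in scene
for c in((424,240),(432,289),(642,283),(628,238)): print("scene bed",onz(a,S(*c),12))
for c in((457,193),(597,192)): print("plate top",onz(a,S(*c),123))
E
```

```text
A [ 497.7 -276.2   24. ] [ 493.1 -281.    24. ] [ 494.1 -277.1   20.2]
B [ 643.7 -198.    24. ] [ 650.2 -205.    24. ] [ 648.6 -201.3   25.2]
wrist plunger tip [ 650.5 -196.9   24. ]
bed corners near -y [524.2 -15.8  12. ] [623.2 -21.7  12. ] left edge top [538.3 172.2  12. ] right edge [635.  172.6  12. ]
plate -y top corners [547.  14. 123.] [603.5  14.  123. ] [539.8  30.5 123. ]
scene bed [528.  -12.9  12. ]
scene bed [630.3 -17.4  12. ]
scene bed [652.2 282.5  12. ]
scene bed [557.2 293.7  12. ]
plate top [557.5  24.7 123. ]
plate top [576.2 221.2 123. ]
```

>>> drive_tool:
  commands: "0.05 -0.265 -0.05 0 0 -0.157 100;0.05 -0.265 -0.05 0 0 -0.157 100;0.05 -0.265 -0.05 0 0 -0.157 100;0.05 -0.265 -0.05 0 0 -0.157 100;0.05 -0.265 -0.05 0 0 -0.157 100;0.05 -0.265 -0.05 0 0 -0.157 100;0.05 -0.265 -0.05 0 0 -0.157 100;0.05 -0.265 -0.05 0 0 -0.157 100;0.05 -0.265 -0.05 0 0 -0.157 100;0 0 0 0 0 0 100;0 0 0 0 0 0 100"
  force: 60

```text
time_s: 2.87
eef_pos: [569.8, -239.5, 202.5]
ee_rot: [-0.0, 0.974, 0.228, -0.0]
force: [0.2, 0.2, -0.2]
grip_width: 1.001
grip_force: 0.0
```

```bash
python3 - <<'E'
from h import *
np.set_printoptions(precision=2,suppress=True)
st=sense();w=capture("wrist");cv2.imwrite("pics/w1.png",w["pixels"]);print(st["eef_pos"],st["ee_rot"],st["joints"])
for X in([571,-239,24],): print(proj(w,X,st))
for o in("spindle","fixed_nose","plunger_mouth"):
    for b in boxes_of(w,o)[:2]:print(o,b,onz(w,b["position"],24,st))
E
```

```text
[ 569.75 -239.48  202.53] [-0.    0.97  0.23 -0.  ] [-0.59  0.55  1.26  0.    1.33  0.52]
[317.66 182.41]
spindle {'position': [313.6, 179.2], 'confidence': 0.92} [ 572.08 -234.18   24.  ]
spindle {'position': [231.3, 344.2], 'confidence': 0.76} [ 364.73 -234.34   24.  ]
fixed_nose {'position': [315.9, 181.4], 'confidence': 0.74} [ 571.14 -237.07   24.  ]
fixed_nose {'position': [227.9, 341.0], 'confidence': 0.67} [ 366.96 -229.4    24.  ]
plunger_mouth {'position': [313.9, 181.6], 'confidence': 0.93} [ 570.13 -235.45   24.  ]
plunger_mouth {'position': [333.0, 346.4], 'confidence': 0.59} [ 412.26 -336.36   24.  ]
```

View pics/w1.png

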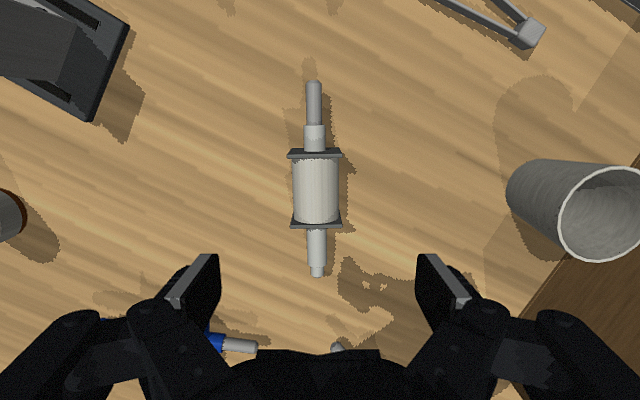

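The wrist view shows the white spindle nearly straight up the picture, plunger tip at (314,81), rigid tip at (317,276), roll about (316,190).

```bash
python3 - <<'E'
from h import *
np.set_printoptions(precision=2,suppress=True)
st=sense();w=capture("wrist")
P=onz(w,(314,81),24,st);N=onz(w,(317.5,276),24,st);print(P,N,(P+N)/2,np.linalg.norm(P-N),np.degrees(np.arctan2(*(P-N)[1::-1])))
# roll edges (top plates)
print(onz(w,(304.5,138),24,st),onz(w,(325,138),24,st),onz(w,(308,245),24,st),onz(w,(326,245),24,st))
q=st["ee_rot"];Rt=R.from_quat([q[1],q[2],q[3],q[0]]).as_matrix();print(np.degrees(np.arctan2(Rt[1,0],Rt[0,0])))
E
```

```text
[ 651.62 -193.82   24.  ] [ 482.7  -281.32   24.  ] [ 567.16 -237.57   24.  ] 190.23392128239442 27.384800487762377
[ 603.34 -207.94   24.  ] [ 611.73 -224.8    24.  ] [ 509.48 -257.33   24.  ] [ 517.54 -273.53   24.  ]
26.524918898190915
```

>>> drive_tool:
  commands: "-0.026 0.019 -0.3 0 0 0.018 100;0 0 -0.4 0 0 0 100;0 0 -0.4 0 0 0 100;0 0 -0.4 0 0 0 100;0 0 -0.2 0 0 0 100;0 0 -0.1 0 0 0 100;0 0 0 0 0 0 100;0 0 0 0 0 0 0;0 0 0 0 0 0 0;0 0 0 0 0 0 0;0 0 0 0 0 0 0;0 0 0 0 0 0 0;0 0 0 0 0 0 0;0 0 0 0 0 0 0"
  force: 60

```text
time_s: 4.28
eef_pos: [568.2, -237.1, 25.3]
ee_rot: [0.001, 0.972, 0.235, 0.001]
force: [-1.3, 1.3, 7.0]
grip_width: 0.5
grip_force: 60.3
```

>>> drive_tool:
  commands: "0 0 0.1 0 0 0 0;0 0 0.3 0 0 0 0;0 0 0.4 0 0 0 0;0 0 0.4 0 0 0 0;0 0 0.4 0 0 0 0;0 0 0.4 0 0 0 0;0.02 0.28 0 0 0 0.145 0;0.02 0.28 0 0 0 0.145 0;0.02 0.28 0 0 0 0.145 0;0.02 0.28 0 0 0 0.145 0;0.02 0.28 0 0 0 0.145 0;0.02 0.28 0 0 0 0.145 0;0.02 0.28 0 0 0 0.145 0;0.02 0.28 0 0 0 0.145 0;0.02 0.28 0 0 0 0.145 0;0 0 0 0 0 0 0;0 0 0 0 0 0 0;0 0 0 0 0 0 0"
  force: 80

```text
time_s: 5.78
eef_pos: [585.3, 15.1, 223.8]
ee_rot: [0.0, 0.732, 0.681, -0.0]
force: [0.4, -0.6, -2.6]
grip_width: 0.492
grip_force: 81.8
```

```bash
python3 - <<'E'
from h import *
np.set_printoptions(precision=2,suppress=True)
st=sense();w=capture("wrist");cv2.imwrite("pics/w2.png",w["pixels"]);print(st["eef_pos"],st["ee_rot"],st["joints"],st["force"],st["grip_width"])
a=capture("scene");b=capture("side")
cv2.imwrite("pics/b2.png",np.hstack([cv2.resize(a["pixels"][190:270,320:440],None,fx=3.3,fy=3.3),cv2.resize(b["pixels"][110:220,295:380],None,fx=3.3,fy=3.3)[:264]]) )
E
```

```text
[585.25  15.05 223.77] [ 0.    0.73  0.68 -0.  ] [-0.17  0.46  1.34 -0.    1.33 -0.1 ] [ 0.37 -0.62 -2.58] 0.4920211642305808
```

View pics/w2.png

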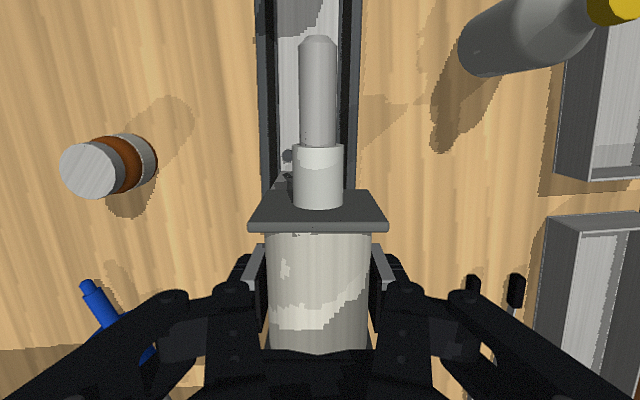

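>>> drive_tool:
  commands: "0.01 0.2 0.1 0 0 0 0;0.01 0.3 0.1 0 0 0 0;0.01 0.4 0.1 0 0 0 0;0.01 0.2 0 0 0 0 0;0 0.05 0 0 0 0 0;0 0 0 0 0 0 0;0 0 0 0 0 0 0"

```text
time_s: 6.52
eef_pos: [589.4, 129.3, 253.0]
ee_rot: [-0.0, 0.732, 0.681, -0.0]
force: [0.6, -0.2, -2.1]
grip_width: 0.489
grip_force: 81.7
```

```bash
python3 - <<'E'
from h import *
np.set_printoptions(precision=2,suppress=True)
st=sense();w=capture("wrist");cv2.imwrite("pics/w3.png",w["pixels"]);print(st["eef_pos"],st["ee_rot"],st["joints"],st["force"],st["grip_width"])
E
```

```text
[589.42 129.28 252.97] [-0.    0.73  0.68 -0.  ] [ 0.02  0.49  1.23 -0.    1.42  0.09] [ 0.63 -0.18 -2.14] 0.4888668954657709
```

View pics/w3.png

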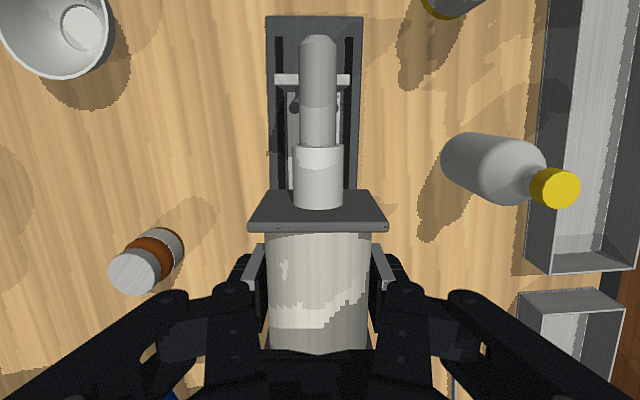

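The far plate's top edge shows at rows 73–87, columns 275–350; the bed's +y end at row 16, columns 266–363; the spindle sits straight in the grip.

```bash
python3 - <<'E'
from h import *
np.set_printoptions(precision=1,suppress=True,linewidth=200)
st=sense();w=capture("wrist");g=w["pixels"].mean(2)
for c in(279,285,290,294,342,346): print(c,g[66:96,c].astype(int))
print("row78",g[78,268:300].astype(int),g[78,335:362].astype(int))
print("bed rows",g[10:22,290].astype(int),"row30",g[30,258:274].astype(int),g[30,355:370].astype(int))
bl=onz(w,(266,16),12,st);br=onz(w,(363,16),12,st);print(bl,br)
for r in(73,83,87):print(r,onz(w,(275,r),123,st),onz(w,(350,r),123,st))
# bed long edges lower
print(onz(w,(270,187),12,st),onz(w,(357,187),12,st))
print("spindle tip",onz(w,(318,36),252,st))
cv2.imwrite("pics/w3c.png",cv2.resize(w["pixels"][5:205,225:405],None,fx=3,fy=3,interpolation=cv2.INTER_NEAREST))
E
```

```text
279 [ 27  25  30  29  26  24  13 157 194 184 184 182 177 170 168 168 171 156  90  61  62  49  25  29  29  28  27  29  32  29]
285 [ 78  82  81  82  80  78  71 151 186 179 176 176 183 179 176 173 177 161  92  60  64  66  65  65  68  59  56  58  55  49]
290 [ 79  79  77  77  81  78  67 149 180 177 170 175 176 176 173 173 175 156  89  60  64  68  66  63  63  89 121 127 125 122]
294 [ 85  81  86  82  79  82  68 151 184 175 173 170 170 167 167 169 170 159  96  61  67  63  58  61  59  72 111 115 113 116]
342 [ 75  78  78  81  78  72  74 107 173 192 181 176 173 173 172 171 174 175 122  68  61  63  60  69  85  87  83  85  83  86]
346 [ 26  29  23  27  25  26   9  85 172 195 188 184 185 176 177 179 174 176 124  77  53  34  26  27  35  25  24  30  27  30]
row78 [ 77  82  85  81  78  79 163 181 171 168 172 177 180 183 178 177 180 183 175 172 174 178 176 177 168 167 170 174 174 187 112  68] [100  92 180 179 180 175 172 173 180 183 181 185 187 199 113  26  14  81  76  73  90  87  86  85  84  51 147]
bed rows [134 133 127 121 127  89  74  79  80  78  79  81] row30 [162 161 164 164 166 179 150  76  66  78  83  76  80  81  79  77] [ 74  72  75  71  78  78  67  61 158 144 142 140 144 138 135]
[549.  291.4  12. ] [646.5 284.2  12. ]
73 [565.  224.8 123. ] [619.7 220.7 123. ]
83 [564.3 217.9 123. ] [619.4 213.8 123. ]
87 [564.  215.1 123. ] [619.3 211.  123. ]
[533.4 114.9  12. ] [633.  107.6  12. ]
spindle tip [596.2 222.  252. ]
```

View pics/w3c.png

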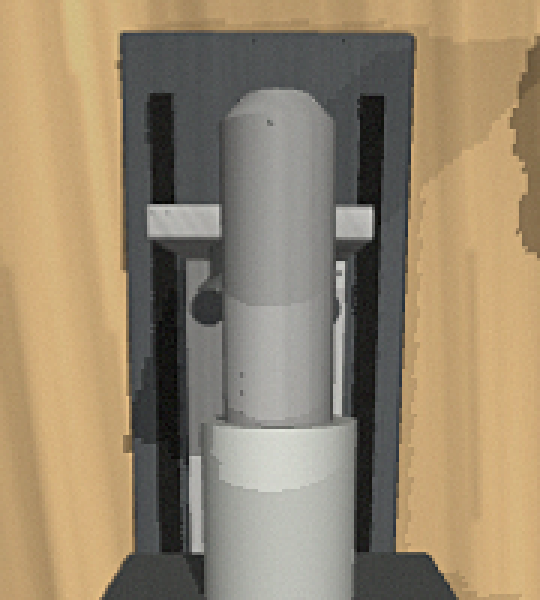

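>>> drive_tool:
  commands: "-0.02 -0.1 0 -0.111 0.008 0 0;-0.02 -0.1 0 -0.111 0.008 0 0;-0.022 -0.09 -0.2 -0.111 0.008 0 0;0 0 -0.3 0 0 0 0;0 0 -0.3 0 0 0 0;0 0 -0.3 0 0 0 0;0 0 -0.1 0 0 0 0;0 0 -0.05 0 0 0 0;0 0 0 0 0 0 0;0 0 0 0 0 0 0;0 0 0 0 0 0 0"

```text
time_s: 7.53
eef_pos: [584.1, 101.2, 130.2]
ee_rot: [0.09, 0.726, 0.676, -0.095]
force: [-0.1, 0.2, -2.2]
grip_width: 0.487
grip_force: 81.7
```

```bash
cat >> h.py <<'E'
U=np.array([.075,.9972,0]);O=np.array([591.9,215.3,0]);V=np.array([.9972,-.075,0])
def rep():
    st=sense();q=st["ee_rot"];Rt=R.from_quat([q[1],q[2],q[3],q[0]]).as_matrix()
    d=Rt[:,0];n=Rt[:,2];t=np.array(st["eef_pos"])
    f=lambda X:np.round([(X-O)@U,(X-O)@V,X[2]],1)
    F=np.array(st["force"])
    print("t",st["time_s"],"tcp",f(t),"freetip",f(t+93.9*d+1.3*n),"rigid",f(t-96.1*d+1.3*n),"tilt",np.degrees(np.arcsin(-d[2])).round(2),"yaw",np.degrees(np.arctan2(d[0],d[1])).round(2),"F uvz",np.round([F@U,F@V,F[2]],1),"T",np.round(st["wrist_torque"],2),"grip",st["grip_width"].round(3))
    return st
E
python3 - <<'E'
from h import *
st=rep();w=capture("wrist");b=capture("side")
x=cv2.resize(w["pixels"][0:220,200:440],None,fx=1.66,fy=1.66);y=cv2.resize(b["pixels"][100:230,280:400],(400,433))
x=cv2.copyMakeBorder(x,0,433-x.shape[0],0,0,cv2.BORDER_CONSTANT);cv2.imwrite("pics/w4.png",np.hstack([x,y]))
E
```

```text
Traceback (most recent call last):
  File "h.py", line 34, in rep
    print("t",st["time_s"],"tcp",f(t),"freetip",f(t+93.9*d+1.3*n),"rigid",f(t-96.1*d+1.3*n),"tilt",np.degrees(np.arcsin(-d[2])).round(2),"yaw",np.degrees(np.arctan2(d[0],d[1])).round(2),"F uvz",np.round([F@U,F@V,F[2]],1),"T",np.round(st["wrist_torque"],2),"grip",st["grip_width"].round(3))
                                                                                                                                                                                                                                                                       ^^^^^^^^^^^^^^^^^^^^^^
AttributeError: 'float' object has no attribute 'round'
```

```bash
sed -i 's/st\["grip_width"\].round(3)/round(st["grip_width"],3)/' h.py
python3 - <<'E'
from h import *
st=rep();w=capture("wrist");b=capture("side")
x=cv2.resize(w["pixels"][0:220,200:440],None,fx=1.66,fy=1.66);y=cv2.resize(b["pixels"][100:230,280:400],(400,433))
x=cv2.copyMakeBorder(x,0,433-x.shape[0],0,0,cv2.BORDER_CONSTANT);cv2.imwrite("pics/w4.png",np.hstack([x,y]))
E
```

```text
t 7.5333 tcp [-114.3    0.8  130.2] freetip [-24.    0.5 104.6] rigid [-207.5    1.1  153.8] tilt 15.0 yaw 4.11 F uvz [ 0.1 -0.2 -2.2] T [ 0.22  0.   -0.02] grip 0.487
```

View pics/w4.png

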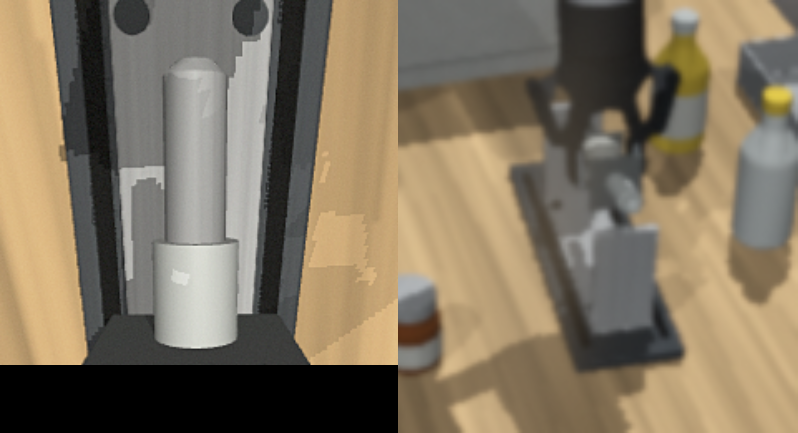

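Wrist view (left half): plunger centred at column 195 against the frame bolts at 131 and 250 (mid 190), so the axis lies 1–2 mm to −x; side view shows the raised rigid end clear over the near plate.

>>> drive_tool:
  commands: "-0.012 0.001 -0.03 0 0 0 0;0 0 -0.026 0 0 0 0;0 0 0 0 0 0 0;0 0 0 0 0 0 0"

```text
time_s: 7.97
eef_pos: [581.9, 101.5, 122.5]
ee_rot: [0.089, 0.725, 0.676, -0.096]
force: [-1.0, 0.1, -1.8]
grip_width: 0.488
grip_force: 81.7
```

```bash
python3 -c "
from h import *
rep()"
```

```text
t 7.9667 tcp [-114.2   -1.4  122.5] freetip [-23.9  -1.8  96.9] rigid [-207.4   -1.   146.2] tilt 15.03 yaw 4.04 F uvz [-0.  -1.  -1.8] T [0.21 0.01 0.01] grip 0.488
```

>>> drive_tool:
  commands: "0.003 0 0.02 0 0 0 0;0.003 0.04 0 0 0 0 0;0.003 0.04 0 0 0 0 0;0.002 0.02 0 0 0 0 0;0 0 0 0 0 0 0;0 0 0 0 0 0 0;0 0 0 0 0 0 0"

```text
time_s: 8.55
eef_pos: [583.1, 111.5, 124.6]
ee_rot: [0.089, 0.725, 0.676, -0.096]
force: [-0.1, -0.2, -2.4]
grip_width: 0.491
grip_force: 81.7
```

```bash
python3 -c "
from h import *
rep()"
```

```text
t 8.55 tcp [-104.2   -1.   124.6] freetip [-13.8  -1.4  99. ] rigid [-197.3   -0.6  148.3] tilt 15.03 yaw 4.04 F uvz [-0.2 -0.1 -2.4] T [ 0.21 -0.03 -0.05] grip 0.491
```

>>> drive_tool:
  commands: "0.002 0.03 0 0 0 0 0;0.002 0.03 0 0 0 0 0;0 0 0 0 0 0 0;0 0 0 0 0 0 0"

```text
time_s: 8.88
eef_pos: [583.5, 117.7, 124.7]
ee_rot: [0.089, 0.725, 0.676, -0.096]
force: [-0.2, -0.1, -2.5]
grip_width: 0.486
grip_force: 81.7
```

>>> drive_tool:
  commands: "0.002 0.02 0 0 0 0 0;0.001 0.02 0 0 0 0 0;0 0 0 0 0 0 0;0 0 0 0 0 0 0"

```text
time_s: 9.22
eef_pos: [583.8, 121.6, 124.7]
ee_rot: [0.089, 0.725, 0.676, -0.096]
force: [0.2, -0.2, -2.7]
grip_width: 0.49
grip_force: 81.7
```

```bash
python3 -c "
from h import *
rep()"
```

```text
t 9.2167 tcp [-94.1  -1.  124.7] freetip [-3.7 -1.4 99.1] rigid [-187.2   -0.6  148.3] tilt 15.02 yaw 4.04 F uvz [-0.2  0.2 -2.7] T [ 0.24 -0.02  0.09] grip 0.49
```

>>> drive_tool:
  commands: "0.002 0.03 0 0 0 0 0;0 0 0 0 0 0 0;0 0 0 0 0 0 0"

```text
time_s: 9.47
eef_pos: [584.0, 123.9, 124.7]
ee_rot: [0.089, 0.725, 0.676, -0.096]
force: [-0.9, -5.7, -2.6]
grip_width: 0.488
grip_force: 81.7
```

>>> drive_tool:
  commands: "0.002 0.03 0 0 0 0 0;0 0 0 0 0 0 0;0 0 0 0 0 0 0"

```text
time_s: 9.72
eef_pos: [584.2, 126.5, 124.7]
ee_rot: [0.089, 0.725, 0.676, -0.097]
force: [-0.4, -6.7, -2.2]
grip_width: 0.487
grip_force: 81.7
```

```bash
python3 -c "
from h import *
rep()"
```

```text
t 9.7167 tcp [-89.1  -1.  124.7] freetip [ 1.2 -1.4 98.9] rigid [-182.2   -0.6  148.5] tilt 15.14 yaw 4.05 F uvz [-6.8  0.1 -2.2] T [-1.04  0.11 -0.03] grip 0.487
```

>>> drive_tool:
  commands: "0.0025 0.032 -0.01 0 0 0 0;0.0025 0.032 -0.01 0 0 0 0;0 0 0 0 0 0 0;0 0 0 0 0 0 0"

```text
time_s: 10.05
eef_pos: [584.6, 132.3, 122.8]
ee_rot: [0.09, 0.725, 0.676, -0.097]
force: [-1.8, -10.4, -1.7]
grip_width: 0.492
grip_force: 81.7
```

```bash
python3 -c "
from h import *
rep()"
```

```text
t 10.05 tcp [-83.4  -1.  122.8] freetip [ 6.9 -1.4 96.9] rigid [-176.4   -0.6  146.8] tilt 15.23 yaw 4.05 F uvz [-10.5  -1.   -1.7] T [-1.64  0.23  0.03] grip 0.492
```

>>> drive_tool:
  commands: "0.0025 0.032 -0.01 0 0 0 0;0.0025 0.032 -0.01 0 0 0 0;0.0005 0.008 0 0 0 0 0;0 0 0 0 0 0 0;0 0 0 0 0 0 0"

```text
time_s: 10.47
eef_pos: [585.1, 138.6, 121.0]
ee_rot: [0.09, 0.725, 0.675, -0.098]
force: [-2.2, -15.4, 1.1]
grip_width: 0.494
grip_force: 81.6
```

```bash
python3 -c "
from h import *
rep()"
```

```text
t 10.4667 tcp [-77.  -1. 121.] freetip [13.2 -1.4 94.9] rigid [-170.1   -0.6  145.1] tilt 15.32 yaw 4.07 F uvz [-15.5  -1.1   1.1] T [-2.25  0.4   0.08] grip 0.494
```

>>> drive_tool:
  commands: "-0.0006 -0.008 -0.032 0.0565 -0.0042 0 0;-0.0006 -0.008 -0.032 0.0565 -0.0042 0 0;-0.0004 -0.0055 -0.033 0.0565 -0.0042 0 0;0 0 0 0 0 0 0;0 0 0 0 0 0 0"

```text
time_s: 10.88
eef_pos: [584.8, 135.9, 110.9]
ee_rot: [0.045, 0.73, 0.68, -0.049]
force: [-1.5, -14.9, -1.8]
grip_width: 0.489
grip_force: 81.6
```

```bash
python3 -c "
from h import *
rep()"
```

```text
t 10.8833 tcp [-79.7  -1.1 110.9] freetip [13.2 -1.4 97.1] rigid [-175.1   -0.8  122.3] tilt 7.63 yaw 4.11 F uvz [-15.   -0.4  -1.8] T [-2.28  0.39  0.13] grip 0.489
```

>>> drive_tool:
  commands: "0 0.005 -0.032 0.0565 -0.0042 0 0;0 0.003 -0.032 0.0565 -0.0042 0 0;0 0 -0.032 0.0565 -0.0042 0 0;0 0 0 0 0 0 0;0 0 0 0 0 0 0;0 0 0 0 0 0 0"

```text
time_s: 11.38
eef_pos: [584.9, 136.8, 100.9]
ee_rot: [-0.0, 0.732, 0.681, -0.0]
force: [-1.7, -16.5, -3.5]
grip_width: 0.485
grip_force: 81.5
```

```bash
python3 -c "
from h import *
rep()
a=capture('scene');w=capture('wrist')
x=cv2.resize(a['pixels'][190:270,325:445],(600,400))
y=cv2.resize(w['pixels'][0:230,220:420],(200,230));y=cv2.copyMakeBorder(y,0,170,0,0,cv2.BORDER_CONSTANT)
cv2.imwrite('pics/w5.png',np.hstack([x,y]))"
```

```text
t 11.3833 tcp [-78.8  -1.1 100.9] freetip [15.1 -1.5 99.6] rigid [-174.9   -0.7   99.6] tilt 0.01 yaw 4.08 F uvz [-16.6  -0.4  -3.5] T [-2.64  0.31  0.03] grip 0.485
```

View pics/w5.png

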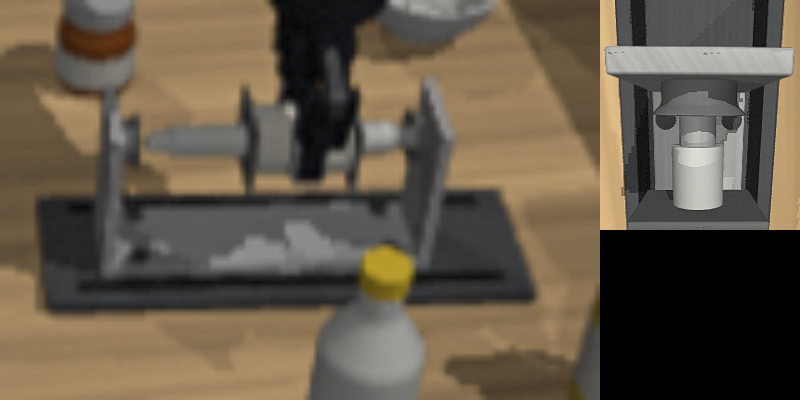

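Level now: the plunger is in the +y cup, the rigid tip (crop 147,140) stands just in front of the −y cup (130,140).

>>> drive_tool:
  commands: "-0.002 -0.03 0.002 0 0 0 0;-0.002 -0.03 0 0 0 0 0;-0.002 -0.02 0 0 0 0 0;0 0 0 0 0 0 0;0 0 0 0 0 0 0"

```text
time_s: 11.9
eef_pos: [584.4, 129.7, 101.2]
ee_rot: [-0.001, 0.732, 0.682, 0.0]
force: [-1.0, -12.4, -4.6]
grip_width: 0.489
grip_force: 81.5
```

```bash
python3 -c "
from h import *
rep()"
```

```text
t 11.9 tcp [-85.9  -1.1 101.2] freetip [  8.   -1.5 100. ] rigid [-182.    -0.7   99.7] tilt -0.08 yaw 4.07 F uvz [-12.5  -0.   -4.6] T [-1.97  0.14  0.03] grip 0.489
```

>>> drive_tool:
  commands: "-0.002 -0.02 -0.003 0 0 0 0;-0.002 -0.02 0 0 0 0 0;0 0 0 0 0 0 0;0 0 0 0 0 0 0"

```text
time_s: 12.23
eef_pos: [584.1, 126.2, 101.0]
ee_rot: [-0.001, 0.732, 0.682, 0.001]
force: [-0.3, -8.1, -3.7]
grip_width: 0.488
grip_force: 81.5
```

```bash
python3 -c "
from h import *
rep()"
```

```text
t 12.2333 tcp [-89.4  -1.1 101. ] freetip [ 4.5 -1.5 99.9] rigid [-185.5   -0.7   99.5] tilt -0.12 yaw 4.07 F uvz [-8.1  0.3 -3.7] T [-1.52  0.07 -0.06] grip 0.488
```

>>> drive_tool:
  commands: "-0.001 -0.015 0 0 0 0 0;0 0 0 0 0 0 0;0 0 0 0 0 0 0"

```text
time_s: 12.48
eef_pos: [584.0, 124.9, 101.0]
ee_rot: [-0.001, 0.732, 0.682, 0.001]
force: [-0.2, -8.0, -3.1]
grip_width: 0.488
grip_force: 81.5
```

>>> drive_tool:
  commands: "-0.001 -0.01 0 0 0 0 0;0 0 0 0 0 0 0;0 0 0 0 0 0 0"

```text
time_s: 12.73
eef_pos: [583.9, 124.1, 101.0]
ee_rot: [-0.001, 0.732, 0.682, 0.001]
force: [-0.6, -7.5, -3.1]
grip_width: 0.49
grip_force: 81.5
```

```bash
python3 -c "
from h import *
rep()"
```

```text
t 12.7333 tcp [-91.6  -1.1 101. ] freetip [  2.3  -1.5 100. ] rigid [-187.7   -0.7   99.5] tilt -0.15 yaw 4.06 F uvz [-7.5 -0.1 -3.1] T [-1.31  0.09 -0.05] grip 0.49
```

>>> drive_tool:
  commands: "-0.001 -0.01 0 0 0 0 0;0 0 0 0 0 0 0;0 0 -0.015 0 0 0 0;0 0 0 0 0 0 0;0 0 0 0 0 0 0"

```text
time_s: 13.15
eef_pos: [583.9, 123.3, 99.8]
ee_rot: [-0.001, 0.732, 0.682, 0.001]
force: [-0.6, -7.5, -1.8]
grip_width: 0.495
grip_force: 81.7
```

```bash
python3 -c "
from h import *
rep()"
```

```text
t 13.15 tcp [-92.4  -1.1  99.8] freetip [ 1.5 -1.5 98.8] rigid [-188.5   -0.7   98.2] tilt -0.18 yaw 4.06 F uvz [-7.5 -0.1 -1.8] T [-1.04  0.09  0.02] grip 0.495
```

>>> drive_tool:
  commands: "-0.001 -0.008 0 0 0 0 0;0 0 0 0 0 0 0;0 0 0 0 0 0 0"

```text
time_s: 13.4
eef_pos: [583.9, 123.0, 99.9]
ee_rot: [-0.001, 0.732, 0.682, 0.002]
force: [0.1, -5.2, -2.0]
grip_width: 0.492
grip_force: 81.7
```

>>> drive_tool:
  commands: "0 -0.006 0 0 0 0 0;0 0 0 0 0 0 0;0 0 0 0 0 0 0"

```text
time_s: 13.65
eef_pos: [583.8, 122.9, 99.9]
ee_rot: [-0.001, 0.732, 0.682, 0.002]
force: [1.8, -2.3, -1.8]
grip_width: 0.485
grip_force: 81.7
```

```bash
python3 -c "
from h import *
rep()"
```

```text
t 13.65 tcp [-92.7  -1.1  99.9] freetip [ 1.2 -1.5 99. ] rigid [-188.8   -0.7   98.1] tilt -0.28 yaw 4.05 F uvz [-2.2  1.9 -1.8] T [-0.37 -0.28 -0.02] grip 0.485
```

>>> drive_tool:
  commands: "0 0 0 0 0 0 60;0 0 0 0 0 0 75;0 0 0 0 0 0 100;0 0 0 0 0 0 100;0 0 0 0 0 0 100;0 0 0 0 0 0 100"

```text
time_s: 14.15
eef_pos: [583.7, 122.9, 99.9]
ee_rot: [-0.001, 0.732, 0.682, 0.002]
force: [0.2, 0.1, 0.1]
grip_width: 1.003
grip_force: 0.0
```

>>> drive_tool:
  commands: "0 0 0.1 0 0 0 100;0 0 0.2 0 0 0 100;0 0 0.3 0 0 0 100;0 0 0.4 0 0 0 100;0 0 0.3 0 0 0 100;0 0 0 0 0 0 100;0 0 0 0 0 0 100;0 0 0 0 0 0 100"

```text
time_s: 14.82
eef_pos: [583.3, 122.8, 229.3]
ee_rot: [-0.002, 0.732, 0.682, 0.002]
force: [1.0, 0.1, -0.6]
grip_width: 1.002
grip_force: 0.0
```

```bash
python3 -c "
from h import *
rep()
a=capture('scene');b=capture('side');w=capture('wrist')
x=cv2.resize(a['pixels'][190:270,325:445],(480,320));y=cv2.resize(w['pixels'],(512,320))[:,150:390]
cv2.imwrite('pics/w6.png',np.hstack([x,y]))"
```

```text
t 14.8167 tcp [-92.9  -1.6 229.3] freetip [  1.   -2.1 228.4] rigid [-189.    -1.2  227.5] tilt -0.27 yaw 4.06 F uvz [ 0.1  1.  -0.6] T [ 0.07 -0.01  0.02] grip 1.002
```

View pics/w6.png

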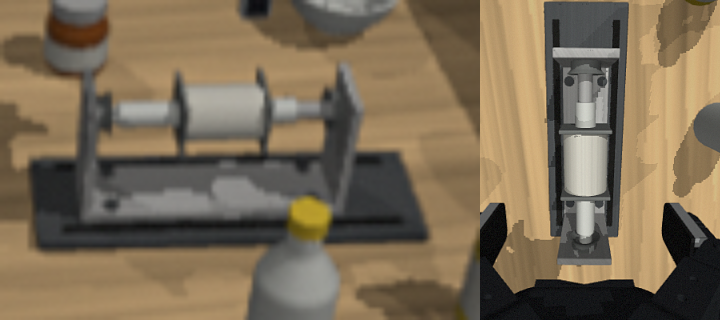

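The spindle hangs level between both cups: left tip in the cup at (105,113), right one at (325,108). The gripper is clear of it.

```bash
python3 -c "
from rig import finish_job
print(finish_job())"
```

```text
the job is handed in; nothing more can be done
None
```

The spindle is seated level between both cups, with the plunger end in the +y cup; the gripper has let go and is clear, the highest force I read while pressing was about 17 N, and the job is handed in.

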